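# Spring open the loaded test jig

## Task

One of the two clamshell test jigs on the desk has a circuit board in its nest, seen through the window of the lid; the other is empty. Press the release button on the front of the jig with the board so that its lid springs open all the way to its stop, then take the hand away. Leave the empty jig shut.

Things in the scene. Friction and masses are not known exactly. Their poses are not given: they have to be found in the camera images.
- loaded_release_top (a point): Centre of the top of the round steel button, 26 mm wide, in a 42 mm collar on the black front housing of the jig with the board; top 75 mm over the desk, 12 mm over the collar. x points over the lid to the hinge, z up; the lid's front lip is 32 mm along +x. Both jigs are fixed, 191 x 130 mm, side by side, buttons to the robot, turned up to 0.3 rad; either may be left.
- loaded_release (a joint): Travel in m of that button, pressed straight down: 0 is up, 0.008 fully down. A spring resists, 2 N at first and 6 N at the bottom; from about 5 mm down (4.5 N) the latch bolt is clear of the lid. The button comes back up when let go.
- loaded_lid (a joint): Angle in rad of the lid of the jig with the board: about 0 is shut and latched, 1.75 open at its stop, just past upright. A grey frame with a window, 126 mm wide, 123 mm from the hinge at its far edge to the lip. When released, a spring swings it up and away from the button in about half a second and holds it open, up to 165 mm above the desk.
- empty_lid (a joint): Angle of the lid of the other jig, the one with no board in it: built alike, shut and latched at about 0, to be left so.

How it is judged:
On the way, in this order (a step that is already met when the one before it is completed fails the run):
1. the release button of the jig with the board is pressed (value of joint loaded_release above 0.003 m), for 0.02 s.
2. the lid of that jig has sprung open to its stop (value of joint loaded_lid above 1.6 rad), for 0.2 s.
At the end, for the whole second after the job is handed in: The lid of the jig with the board stands open at its stop (over 1.6 rad), its button is let go and back up (less than 2 mm down), and the lid of the empty jig is still shut (under 0.1 rad) (value of joint loaded_lid above 1.6 rad and value of joint loaded_release below 0.002 m and value of joint empty_lid below 0.1 rad); the robot touches nothing.
It fails at once if the empty jig is opened (value of joint empty_lid above 0.15 rad).
It also fails if it takes over 32 s, if anything falls off the work surface, if the arm or the gripper's body presses on something with over 40 N, if the wrist force passes 120 N, or if a joint passes its speed limit or range.

## Robot

A 6-joint arm with a two-finger parallel gripper is mounted at the origin on a cart in front of the work surface, level with it; the furniture and walls round the work are solid. World frame = base frame: x ahead of the robot, y to its left, z up, the work surface at z = 0. Lengths are in m, angles in rad, forces in N, time in s.
With the tool pointing down it reaches from about 0.425 to 0.95 m from the base axis. Payload 3.5 kg.
Tool frame: the origin (TCP) lies on the centre line of the jaws, within the pads' length; the fingertips stand 8 mm ahead of it and the grasp point (between the pads) lies 11 mm behind it; z points along the fingers, y is the line along which they close (so a half turn about z gives the same grasp; the last joint's range is limited). The gripper opens to 85 mm and grips with 20 to 120 N. Pads are 22 mm wide; open, the fingers measure 114 mm over their backs; the gripper's body (76 mm by 85 mm) begins 54 mm behind the grasp point. The pads swing forward as they close: fully open they stand 13 mm farther back than shut.
Start: joints at [0.96, 0.286, 1.577, -0, 1.279, -0.15], TCP at [0.3, 0.605, 0.239] pointing down, gripper open.
Joint ranges: [-2.77, 2.77], [-0.9, 2.22], [0.21, 2.48], [-1.53, 4.67], [0.24, 2.81], [-2.84, 2.84]. Speed limits (rad/s): [2.79, 2.79, 3.14, 3.14, 3.14, 3.14].

## Interface

Orientations are given as a unit quaternion [x, y, z, w].
In Python, from plant import ctrl gives the robot as it stands. The module is installed in compiled form; this text tells all that it offers.
- The arm moves only by the tool send_rows, never from a script. Its argument "steps" is a list of rows, each a list of 5 numbers: the shift along the tool's x, y, z in m, then the turn about the tool's z in degrees, then the opening, from -1 (shut) to 1 (fully open). A call has 1 to 12 rows; each row is the pose to reach, as a shift and turn from the pose commanded when the call began, along the tool's axes at that moment; what a row does not reach only later rows make up. A row lasts 1/10 s, in which the tool goes at most 50 mm and 8.59 degrees, less where a joint would pass 70% of its speed; a pose out of reach is approached as far as the arm can. A call with a gripper value outside its range is refused whole. The fingers move at their own pace and stop on an object; "squeeze" is the grip in N (left out, the last holds). Time passes only in rows, so rows that repeat a pose let the fingers close. It gives the time, the measured TCP pose, the force, the opening and the grip force at its end, in the units of the state.
- ctrl.get_state(): the state, without advancing time (a new reading comes with each control period).
- ctrl.read_camera(name): name is "scene" or "top"; returns the picture (400x640x3 uint8, red, green, blue); there is no depth.
- ctrl.calibration(name): a dict with "intrinsics" (3x3 intrinsics, pixels), "extrinsics" (4x4, takes a point from world to camera coordinates). Camera axes: x right, y up, looking along -z (the intrinsics and any distortion apply to the point x, -y, -z); pixel columns grow to the right and rows downward; lengths in m; the calibration is good to about 2 mm. A picture is of the moment at which its call begins. calibration takes no time and is no camera call.
- ctrl.sign_off(): hands the job in; it is judged then, once.
The state is a dict: "time": time; "qpos": joint angles; "dq": joint speeds; "joint_efforts": joint torques, N m; "eef_pos": TCP position; "tcp_rot": TCP orientation; "contact_force": force on the tool from outside, world axes, zero at the start; "wrist_torque": the same for the moment, N m; "opening": opening from 0.0 (shut) to 1.0 (fully open); "finger_force": force on a finger pad.
Only numpy, scipy, OpenCV 4.12 (cv2) and the standard library are available. Lean on these libraries where they do the work, as an engineer would, in place of code of your own. Each camera call takes 0.05 s, during which the arm holds its last target. There are 200 camera calls.

## Working session

There is one attempt and no reset: what is moved stays moved. The work goes in short steps, Python scripts to look and compute and a tool call to move; the robot and the scene stay as the last step left them, time stands still between calls to the robot, and variables do not carry over. Pictures are saved under pics/ and viewed, at most 10 in all, crops included, and the job is handed in when it is done.

Besides the shell and the picture viewer there is one more tool, called after "Call:" as a command line: name --pt "numbers of a row" for each row, then --argument value for the rest. send_rows: Moves the arm, as the interface text tells. Its arguments: {"type":"object","properties":{"steps":{"type":"array","items":{"type":"array","items":{"type":"number"}}},"squeeze":{"type":"number"}},"required":["steps"]}

```bash
mkdir -p pics; python3 - <<'E'
from plant import ctrl
import cv2
for n in("scene","top"):
    cv2.imwrite(f"pics/{n}0.png",ctrl.read_camera(n)[:,:,::-1]); c=ctrl.calibration(n); print(c)
s=ctrl.get_state(); print(s["time"],s["eef_pos"],s["tcp_rot"],s["opening"])
E
```

```text
{'intrinsics': array([[396.06703832,   0.        , 317.30819782],
       [  0.        , 396.06703832, 198.69442774],
       [  0.        ,   0.        ,   1.        ]]), 'extrinsics': array([[-0.45962512, -0.8880625 , -0.00947388,  0.27102913],
       [ 0.44610975, -0.24008602,  0.86217446, -0.33953046],
       [-0.76793935,  0.39205064,  0.50652291, -0.44737521],
       [ 0.        ,  0.        ,  0.        ,  1.        ]])}
{'intrinsics': array([[488.31653989,   0.        , 327.94879698],
       [  0.        , 488.31653989, 207.9122758 ],
       [  0.        ,   0.        ,   1.        ]]), 'extrinsics': array([[-0.02060609, -0.99939637, -0.02796952,  0.01638179],
       [ 0.9912616 , -0.0240681 ,  0.12969647, -0.58967542],
       [-0.13029135, -0.02505257,  0.99115919, -1.00453721],
       [ 0.        ,  0.        ,  0.        ,  1.        ]])}
0.1 [0.29978478 0.60412992 0.23807638] [ 2.28375713e-01  9.73572487e-01 -9.93079947e-04 -3.99619005e-04] 1.0011383594414394
```

View pics/top0.png

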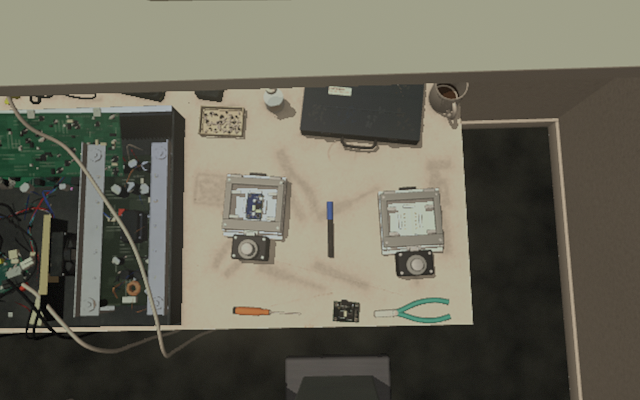

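View pics/scene0.png

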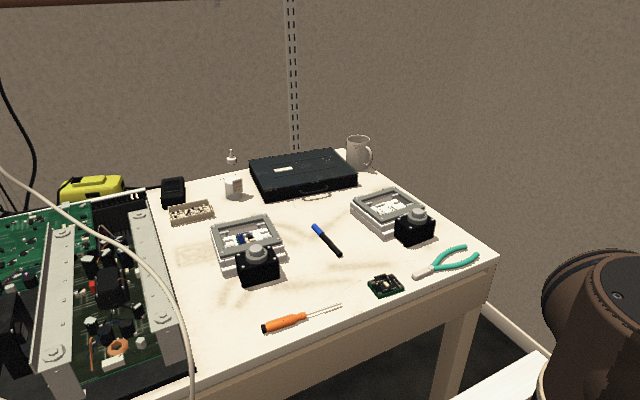

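The left jig (top view: board with blue at (256,205), button near (247,249); scene view: button near (257,250)) holds the board. The right one, button at (417,264), looks empty. I'll enlarge both to confirm, and measure the button.

```bash
cat > h.py <<'E'
import numpy as np
from plant import ctrl
def ray(n,u,v):
    c=ctrl.calibration(n);K=c["intrinsics"];E=c["extrinsics"];R=E[:3,:3]
    d=np.linalg.inv(K)@[u,v,1]; return -R.T@E[:3,3], R.T@(d*[1,-1,-1])
def onz(n,u,v,z):
    o,d=ray(n,u,v); return o+d*(z-o[2])/d[2]
def proj(n,p):
    c=ctrl.calibration(n);E=c["extrinsics"];q=(E[:3,:3]@p+E[:3,3])*[1,-1,-1];q=c["intrinsics"]@q;return q[:2]/q[2]
def tri(a,b):
    (o,d),(p,e)=ray(*a),ray(*b)
    s=np.linalg.lstsq(np.c_[d,-e],p-o,rcond=None)[0]; x,y=o+d*s[0],p+e*s[1]
    return (x+y)/2,np.linalg.norm(x-y)
E
python3 - <<'E'
import cv2,numpy as np
from h import *
t=cv2.imread("pics/top0.png");s=cv2.imread("pics/scene0.png")
a=cv2.resize(t[165:275,210:300],None,fx=4.4,fy=4.4,interpolation=2)[:480,:396]
b=cv2.resize(t[175:285,370:460],None,fx=4.4,fy=4.4,interpolation=2)[:480,:396]
cv2.imwrite("pics/c1.png",np.hstack([a,b]))
cv2.imwrite("pics/c2.png",cv2.resize(s[205:295,200:300],None,fx=6,fy=6,interpolation=2))
for u,v in((247,249),(417,264)): print(onz("top",u,v,.075))
E
```

```text
[0.50428654 0.16979257 0.075     ]
[ 0.46648548 -0.17535172  0.075     ]
```

View pics/c1.png

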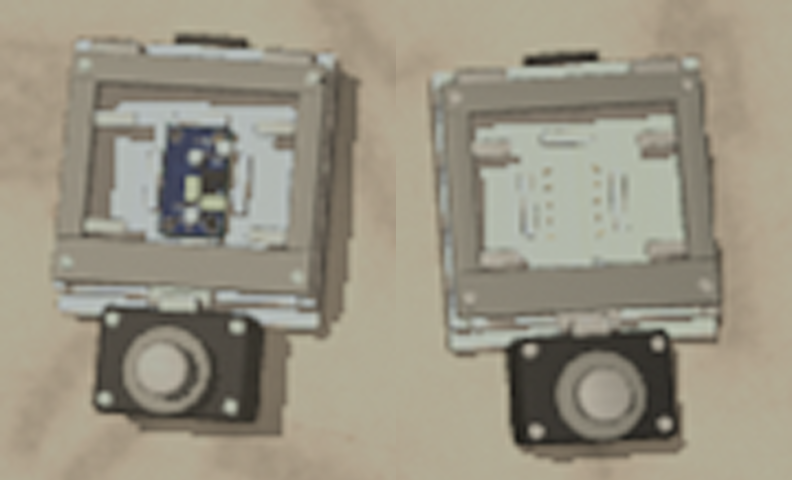

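View pics/c2.png

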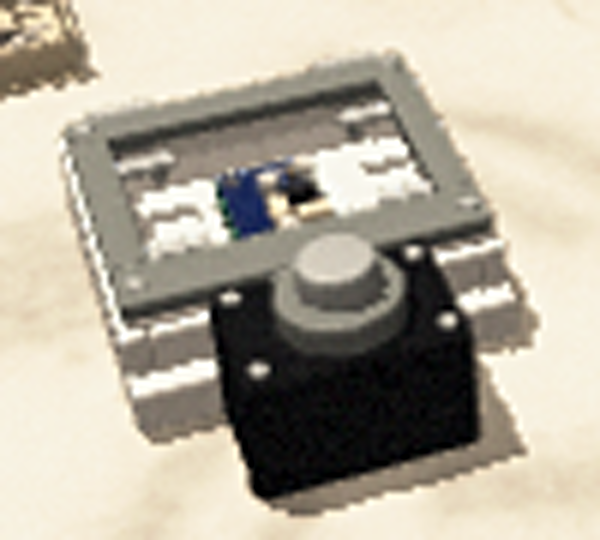

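Confirmed: the blue board is in the left jig and the right nest is bare. The button top is at (246.6,248.4) in the top view and (256.3,247.8) in the scene view. Next I'll triangulate it and take the lid yaw from its screws.

```bash
python3 - <<'E'
from h import *
from scipy.spatial.transform import Rotation as Ro
p,e=tri(("top",246.6,248.4),("scene",256.3,247.8)); z=onz("top",246.6,248.4,.075); z2=onz("scene",256.3,247.8,.075)
print("tri",p,e,"plane",z,z2)
c=[onz("top",210+u/4.4,165+v/4.4,.065) for u,v in((66,262),(297,277),(315,77),(84,64))]
for i in range(4):
    d=c[(i+1)%4]-c[i];print(np.linalg.norm(d),np.arctan2(d[1],d[0]))
s=ctrl.get_state();R=Ro.from_quat(s["tcp_rot"]);print(R.as_matrix().round(3))
B=(z+z2)/2
print("shift tool",R.inv().apply(np.r_[B[:2],.115]-s["eef_pos"]))
E
```

```text
tri [0.50533311 0.17020133 0.0746993 ] 0.001020182317887838 plane [0.50553101 0.17061715 0.075     ] [0.50461302 0.16989368 0.075     ]
0.11016448519023728 -1.6586766823366599
0.0960960150363296 -0.09704708920016483
0.11140499557597738 1.4881802981384977
0.09550617935501907 3.057461723487414
[[-0.896  0.445 -0.001]
 [ 0.445  0.896 -0.002]
 [ 0.    -0.002 -1.   ]]
shift tool [-0.37684933 -0.29706825  0.12358303]
```

Button at (0.505, 0.170), z 0.0747 (expected 0.075). Yaw is about -5°, and the screw spacings suit the lid. I'll move over it, close the gripper and turn it crosswise.

Call:
send_rows --pt "-0.377 -0.297 0 -21 -1" --pt "-0.377 -0.297 0 -21 -1" --pt "-0.377 -0.297 0 -21 -1" --pt "-0.377 -0.297 0 -21 -1" --pt "-0.377 -0.297 0 -21 -1" --pt "-0.377 -0.297 0 -21 -1" --pt "-0.377 -0.297 0 -21 -1" --pt "-0.377 -0.297 0 -21 -1" --pt "-0.377 -0.297 0 -21 -1" --pt "-0.377 -0.297 0 -21 -1" --pt "-0.377 -0.297 0.06 -21 -1" --pt "-0.377 -0.297 0.11 -21 -1"

```text
time: 1.3
eef_pos: [0.5077, 0.1698, 0.14]
tcp_rot: [0.048, 0.999, 0.001, 0.003]
contact_force: [0.1, -0.8, -0.7]
opening: 0.001
finger_force: 0.0
```

```bash
python3 - <<'E'
from h import *
import cv2
from scipy.spatial.transform import Rotation as Ro
t=ctrl.read_camera("top")[:,:,::-1];s=ctrl.read_camera("scene")[:,:,::-1]
a=cv2.resize(t[170:280,190:300],(400,400));b=cv2.resize(s[165:295,190:320],(400,400));cv2.imwrite("pics/d.png",np.hstack([a,b]))
s=ctrl.get_state();R=Ro.from_quat(s["tcp_rot"]);print(R.as_matrix().round(3),s["eef_pos"],s["contact_force"],s["opening"],s["time"])
print(R.inv().apply(np.array([.505,.1702,.083])-s["eef_pos"]))
E
```

```text
[[-0.995  0.095 -0.017]
 [ 0.095  0.995 -0.002]
 [ 0.017 -0.004 -1.   ]] [0.49976059 0.1695582  0.13121598] [-0.75883973 -0.24846354 -0.22561914] 0.0008591249348456849 1.4
[-0.00596026  0.00132728  0.04811817]
```

View pics/d.png

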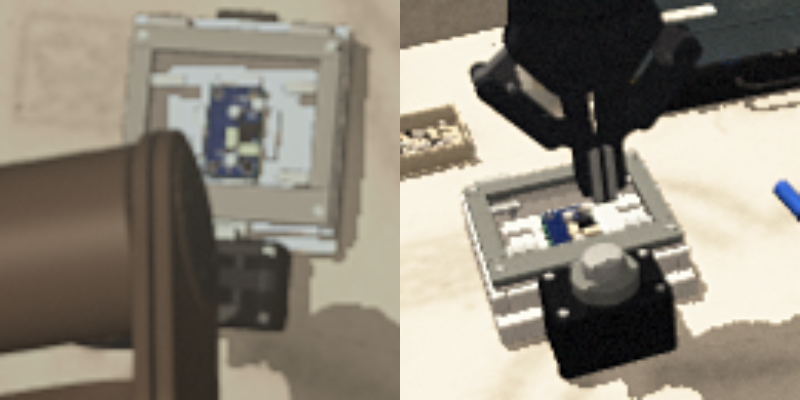

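The closed fingertips stand above the button in the scene view (tips near (600,195) in the mosaic, button at (608,262)), clear of the jig, with the arm still settling. I'll lower partway and settle.

Call:
send_rows --pt "0 0 0.015 0 -1" --pt "0 0 0.03 0 -1" --pt "0 0 0.03 0 -1" --pt "0 0 0.03 0 -1" --pt "0 0 0.03 0 -1" --pt "0 0 0.03 0 -1"

```text
time: 2.0
eef_pos: [0.5065, 0.1712, 0.1106]
tcp_rot: [0.047, 0.999, 0.0, 0.001]
contact_force: [-0.8, 0.1, -0.2]
opening: 0.003
finger_force: 0.0
```

```bash
python3 - <<'E'
from h import *
import cv2
from scipy.spatial.transform import Rotation as Ro
b=ctrl.read_camera("scene")[:,:,::-1];cv2.imwrite("pics/e.png",cv2.resize(b[195:275,210:310],None,fx=6,fy=6,interpolation=2))
s=ctrl.get_state();R=Ro.from_quat(s["tcp_rot"]);print(s["eef_pos"],s["contact_force"],s["time"])
print(R.inv().apply(np.array([.505,.1702,.083])-s["eef_pos"]))
E
```

```text
[0.50634287 0.17112462 0.11035747] [0.14884276 0.5414659  0.04916089] 2.05
[ 0.00130007 -0.00105799  0.0273547 ]
```

View pics/e.png

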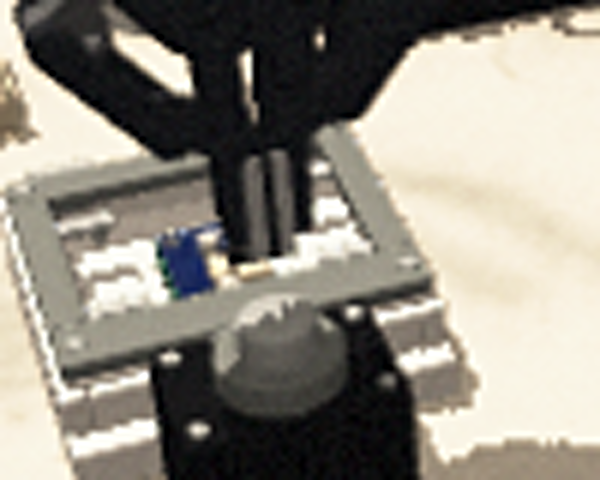

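The tips are centred over the button, with about 27 mm to go. I'll descend to near contact and correct 1 mm in x and y.

Call:
send_rows --pt "0.001 -0.001 0.012 0 -1" --pt "0.001 -0.001 0.024 0 -1" --pt "0.001 -0.001 0.026 0 -1" --pt "0.001 -0.001 0.028 0 -1" --pt "0.001 -0.001 0.03 0 -1" --pt "0.001 -0.001 0.03 0 -1" --pt "0.001 -0.001 0.03 0 -1"

```text
time: 2.75
eef_pos: [0.5048, 0.1701, 0.0794]
tcp_rot: [0.047, 0.999, 0.0, 0.0]
contact_force: [-0.1, 0.2, 2.2]
opening: -0.001
finger_force: 1.1
```

Contact, and the spring reads about 2-3 N. Now I'll press 4 mm further.

Call:
send_rows --pt "0 0 0.0015 0 -1" --pt "0 0 0.003 0 -1" --pt "0 0 0.004 0 -1" --pt "0 0 0.004 0 -1" --pt "0 0 0.004 0 -1"

```text
time: 3.25
eef_pos: [0.5049, 0.1701, 0.0757]
tcp_rot: [0.047, 0.999, 0.0, 0.0]
contact_force: [-3.1, -0.1, 5.4]
opening: -0.001
finger_force: 2.7
```

At 5.4 N the latch should be clear. I'll hold for half a second and look.

Call:
send_rows --pt "0 0 0.0005 0 -1" --pt "0 0 0.0005 0 -1" --pt "0 0 0.0005 0 -1" --pt "0 0 0.0005 0 -1" --pt "0 0 0.0005 0 -1"

```text
time: 3.75
eef_pos: [0.5049, 0.1701, 0.0752]
tcp_rot: [0.047, 0.999, 0.0, 0.0]
contact_force: [-2.2, -0.3, 5.7]
opening: -0.001
finger_force: 2.8
```

```bash
python3 - <<'E'
from h import *
import cv2
b=ctrl.read_camera("scene")[:,:,::-1];cv2.imwrite("pics/f.png",cv2.resize(b[125:305,160:440],None,fx=2.8,fy=2.8,interpolation=2))
E
```

```text
(no output)
```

View pics/f.png

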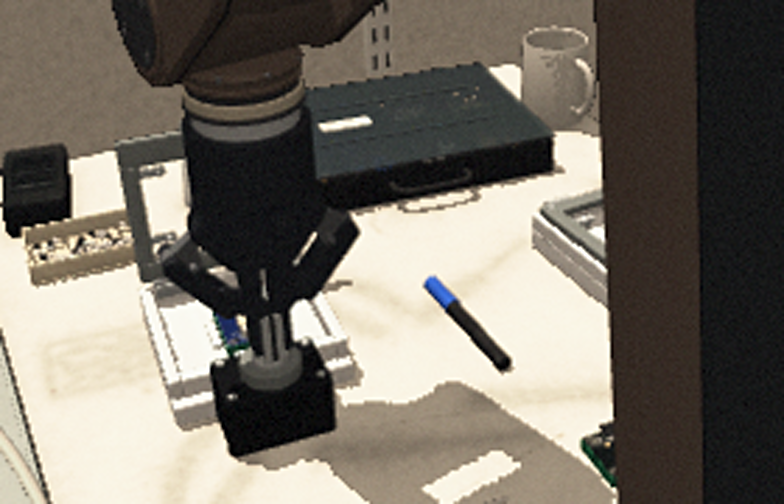

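The lid stands upright behind the gripper (frame at (150,210) in the crop). I'll withdraw straight up and a little back.

Call:
send_rows --pt "0 0 -0.02 0 -1" --pt "0 0 -0.06 0 -1" --pt "0.01 0 -0.1 0 -1" --pt "0.02 0 -0.14 0 -1" --pt "0.02 0.04 -0.16 0 -1" --pt "0.02 0.09 -0.16 0 -1" --pt "0.02 0.14 -0.16 0 -1" --pt "0.02 0.15 -0.16 0 -1" --pt "0.02 0.15 -0.16 0 -1" --pt "0.02 0.15 -0.16 0 -1" --pt "0.02 0.15 -0.16 0 -1"

```text
time: 4.9
eef_pos: [0.4989, 0.3199, 0.2343]
tcp_rot: [0.048, 0.999, -0.0, -0.0]
contact_force: [-0.8, 0.2, 0.0]
opening: -0.002
finger_force: 0.0
```

```bash
python3 - <<'E'
from h import *
import cv2
a=ctrl.read_camera("scene")[:,:,::-1]
b=ctrl.read_camera("top")[:,:,::-1];cv2.imwrite("pics/g.png",np.hstack([cv2.resize(a[125:305,160:440],(400,257)),cv2.resize(b[120:300,180:460],(400,257))]))
s=ctrl.get_state();print(s["time"],s["contact_force"],s["eef_pos"])
E
```

```text
5.0 [ 0.06984997 -0.31335466  0.81433764] [0.49906311 0.31998735 0.23473575]
```

View pics/g.png

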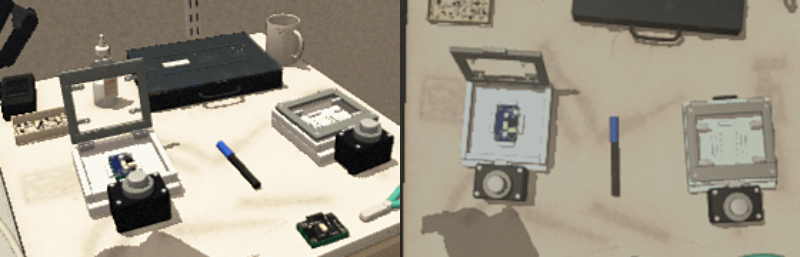

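The loaded jig's lid is fully open (scene half, (108,98)), its button is back up, the empty jig is shut (right, (325,120)), and the hand is clear.

```bash
python3 -c "
from plant import ctrl
print(ctrl.sign_off())"
```

```text
the job is handed in; nothing more can be done
None
```

The loaded jig's lid is open at its stop and its button is back up; the empty jig is still shut, the hand is clear, and the job was handed in at about 5 s (no verdict was returned).

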